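# Tip out the gland bin and scoop a cable gland into the kit tray

## Robot

A 6-joint arm with a two-finger parallel gripper is mounted at the origin on the work surface. World frame = base frame: x ahead of the robot, y to its left, z up, the work surface at z = 0. Lengths are in m, angles in degrees, forces in N, time in s.
With the tool pointing down it reaches from about 0.4 to 0.825 m from the base axis. Payload 7 kg.
Tool frame: the origin (TCP) lies midway between the tips of the shut fingers; the grasp point (between the pads) lies 19 mm behind it; z points along the fingers, y is the line along which they close (so a half turn about z gives the same grasp; the last joint's range is limited). The gripper opens to 88 mm and grips with 3 to 60 N. Pads are 19 mm wide; open, the fingers measure 130 mm over their backs; the gripper's body (78 mm by 193 mm) begins 47 mm behind the grasp point.
Start: joints at [-50.472, 20.546, 0.682, 0, -70.136, -16.507], TCP at [0.264, -0.621, 0.227] pointing down, gripper open.
Joint ranges: [-176.03, 176.03], [-82.01, 121.73], [-58.28, 71.71], [-173.87, 95.51], [-174.79, -0.11], [-173.66, 173.66]. Speed limits (degrees/s): [136.94, 136.94, 172.46, 180, 180, 180].

## Interface

Orientations are given as a 3x3 rotation matrix whose columns are the frame's x, y, z axes.
In Python, from rig import robot gives the robot as it stands. Calls block until the motion is done:
- robot.goto(position, orientation): joint-space move of the TCP to a pose.
- robot.servo_line(position, ori=None, speed=0.15): straight line of the TCP; ori=None keeps the orientation; speed is the mean speed in m/s.
- robot.movej(angles): joint-space move.
- robot.move_gripper(opening): opening from 0.0 (shut) to 1.0 (fully open); the grip force is fixed at half the most; returns when the fingers have stopped.
- robot.dwell(seconds).
- robot.ik(position, orientation): joint angles nearest the present ones, or None.
- robot.grab_frame(name): name is "scene" or "side" or "wrist"; returns (picture, depth): 480x640x3 uint8, red, green, blue; 480x640 float32, m along the optical axis (not along the pixel's ray), 0 where there is no reading.
- robot.camera_info(name): a dict with "vfov" (degrees; the focal length in pixels is half the picture's height over the tangent of half this angle, whatever the lens; pixels are square), "cx", "cy" (the principal point, pixels), "view" (4x4, takes a point from world to camera coordinates); the wrist camera has in their place "T_tool_cam" (4x4, takes a point from camera to tool coordinates, whose origin is the TCP and whose axes are the flange's). Camera axes: x right, y down, z forward; pixel columns grow to the right and rows downward; lengths in m; the calibration is good to about 2 mm. A picture is of the moment at which its call begins: read the wrist's pose just before it. camera_info takes no time and is no camera call.
A pose or a line that the arm cannot do raises robot.Unreachable and nothing moves.
- robot.job_done(): hands the job in; it is judged then, once.
Readings, each from a call of its own:
- robot.read_t(): time.
- robot.read_qpos(): joint angles.
- robot.read_qvel(): joint speeds.
- robot.read_effort(): joint torques, N m.
- robot.read_position(): TCP position.
- robot.read_tcp_rot(): TCP orientation.
- robot.read_force(): force on the tool from outside, world axes, zero at the start.
- robot.read_ft_torque(): the same for the moment, N m.
- robot.read_grip_width(): opening from 0.0 (shut) to 1.0 (fully open).
- robot.read_finger_force(): force on a finger pad.
Only numpy, scipy, OpenCV 4.12 (cv2) and the standard library are available. Lean on these libraries where they do the work, as an engineer would, in place of code of your own. Each camera call takes 0.05 s, during which the arm holds its last target. There are 200 camera calls.

## Task

One of the three tilt bins in the bench rack holds a steel cable gland. Swing that bin well forward by its handle, then scoop the gland out of its mouth and lay it in the rectangular steel kit tray without dropping it; leave the bin tipped forward.

Things in the scene. Friction and masses are not known exactly. Their poses are not given: they have to be found in the camera images.
- tilt_bin (a joint): hinge of the blue bin holding the gland: 0 = upright, grows as the bin swings forward, to the robot; stop at 0.85 rad. About 3 N at the handle moves it and it stays where left. Level hinge line along the bin's lower front edge, 30 mm above the table. Bin 134 mm wide (128 inside), 75 deep, front panel 80 tall, sides 34 (60 near the front). Three like bins side by side, pitch 165 mm; its place varies.
- tilt_bin_handle (a point): middle of that bin's handle: level steel bar 10 mm thick, 80 long, on posts 40 mm either side, 28 mm above the front panel's top edge. Pinch it from above, or hook it from behind (mouth side) with shut fingers, tips 10 mm below its axis. Turns with the bin: y along the bar, z up the front panel, x to the rack's back; the hinge line lies at z = -108 mm, x = -2 mm from here.
- gland: steel cable gland lying in the bin: 55 mm long, hexagon 36 mm across flats, 32 mm cap at +y end, round 29 mm stub at -y end; 0.12 kg. Origin mid-length on its axis; y along its length, nearly parallel to the hinge. When the bin tips it rolls to the bevelled front corner, which at 0.8 rad is a level flat 30 mm wide, 20 mm above the hinge. The other bins hold flat rings and black connector shells.
- tray: rectangular open steel tray, 140 mm (x) by 200 mm (y) outside, 30 mm high, walls and floor 3 mm; origin under the middle of its floor, z up. Loose on the table, 0.9 kg.
Not all that is in view belongs to the job. Leave any green or red look-alike of the gland alone.

How it is judged:
By the outcome, as a careful person would: the job done as asked, in the order asked, and still so for the second after the job is handed in, with the robot touching nothing.
It also fails if it takes over 53 s, if anything falls off the work surface, if the arm or the gripper's body presses on something with over 40 N, if the wrist force passes 120 N, or if a joint passes its speed limit or range.

## Working session

There is one attempt and no reset: what is moved stays moved. The work goes in short steps, each a Python script; the robot and the scene stay as the last script left them, time stands still between calls to the robot, and variables do not carry over. Pictures are saved under pics/ and viewed, at most 10 in all, crops included, and the job is handed in when it is done.

```bash
mkdir -p pics; ls; cat > h.py <<'E'
import numpy as np, cv2
from rig import robot
def world(name, info=None):
    """returns picture, HxWx3 world points"""
    i=robot.camera_info(name)
    if name=="wrist":
        T=np.eye(4);T[:3,:3]=robot.read_tcp_rot();T[:3,3]=robot.read_position()
        M=T@np.array(i["T_tool_cam"])
    else: M=np.linalg.inv(np.array(i["view"]))
    im,d=robot.grab_frame(name)
    f=d.shape[0]/2/np.tan(np.radians(i["vfov"])/2)
    cx,cy=(i.get("cx",320),i.get("cy",240))
    v,u=np.mgrid[:d.shape[0],:d.shape[1]]
    P=np.stack([(u-cx)/f*d,(v-cy)/f*d,d,np.ones_like(d)],-1)@M.T
    P=P[...,:3]; P[d==0]=np.nan
    return im,P
def save(n,im): cv2.imwrite(f"pics/{n}.png",im[...,::-1])
E
python3 - <<'E'
from h import *
a,P=world("scene");b,Q=world("side")
np.savez("s0.npz",a=a,P=P,b=b,Q=Q)
save("scene0",a);save("side0",b)
print(robot.camera_info("wrist"),robot.camera_info("scene"),robot.read_tcp_rot())
E
```

```text
pics
{'vfov': 71.71804479590675, 'cx': 317.68402236239893, 'cy': 241.96418605919814, 'T_tool_cam': array([[ 1.39418053e-03, -9.53934680e-01, -3.00011139e-01,
         8.23410931e-02],
       [ 9.99998120e-01,  9.25613343e-04,  1.70394755e-03,
         3.12824975e-04],
       [-1.34776035e-03, -3.00012950e-01,  9.53934177e-01,
        -1.58771792e-01],
       [ 0.00000000e+00,  0.00000000e+00,  0.00000000e+00,
         1.00000000e+00]])} {'vfov': 47.47284785015989, 'cx': 311.7863827294767, 'cy': 240.35350620539103, 'view': array([[-0.50626277,  0.8623295 , -0.00926457,  0.24275079],
       [ 0.52172733,  0.29771019, -0.79948061, -0.22990535],
       [-0.68665756, -0.40958085, -0.60062045,  1.6870845 ],
       [ 0.        ,  0.        ,  0.        ,  1.        ]])} [[-9.20391756e-01 -3.90996728e-01 -7.57713847e-04]
 [-3.90997429e-01  9.20390748e-01  1.37166387e-03]
 [ 1.61076730e-04  1.55873228e-03 -9.99998772e-01]]
```

View pics/scene0.png

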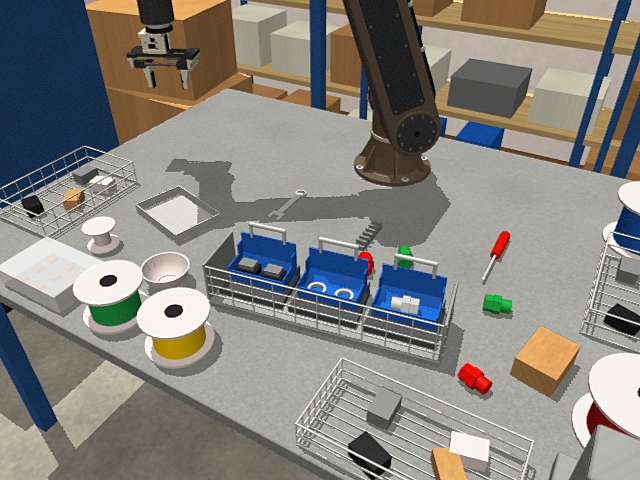

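View pics/side0.png

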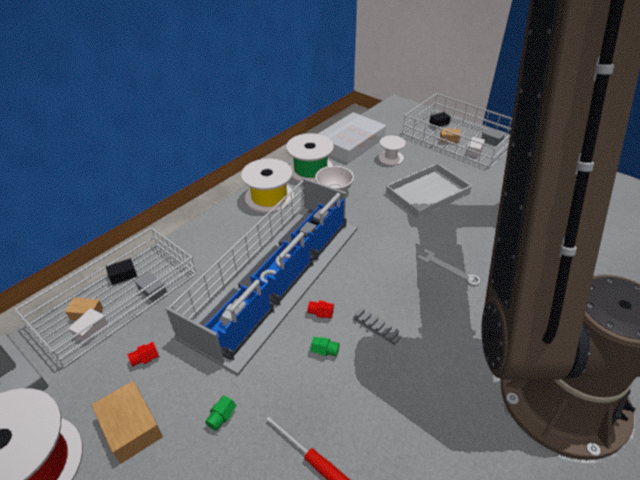

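The gland is in the bin nearest the scene camera's right: gland around (405,304), handle from (393,258) to (437,270). The tray is at (178,213). Red and green look-alikes lie in front of the rack.

```bash
python3 - <<'E'
from h import *
np.set_printoptions(precision=3,suppress=True)
z=np.load("s0.npz");P=z["P"];a=z["a"].astype(int)
def reg(u0,u1,v0,v1): return P[v0:v1,u0:u1].reshape(-1,3),a[v0:v1,u0:u1].reshape(-1,3)
# handle
p,c=reg(385,445,250,285)
m=(p[:,2]>0.128)&(p[:,2]<.16)&(c.min(1)>110)
q=p[m];print("handle",m.sum(),q.mean(0),q.min(0),q.max(0))
d=np.linalg.svd(q-q.mean(0))[2][0];t=(q-q.mean(0))@d;print(d,t.min(),t.max(),q.mean(0)+d*(t.min()+t.max())/2)
# gland
p,c=reg(385,425,290,318)
m=(c.min(1)>140)&(p[:,2]<.1)&(p[:,2]>.04)
q=p[m];print("gland",m.sum(),q.mean(0),q.min(0),q.max(0))
# tray
p,c=reg(130,225,180,245)
m=(p[:,2]>.022)&(p[:,2]<.036);q=p[m].astype(np.float32)
print("tray",m.sum(),cv2.minAreaRect(q[:,:2]))
for v,u in((262,366),(257,405)):print(P[v,u])
# handles of other bins/rack
for (u0,u1,v0,v1) in((245,290,220,245),(315,365,235,260)):
    p,c=reg(u0,u1,v0,v1);m=(p[:,2]>.128)&(p[:,2]<.16)&(c.min(1)>110);print(p[m].mean(0))
E
```

```text
handle 176 [0.562 0.291 0.14 ] [0.55  0.248 0.128] [0.572 0.335 0.146]
[-0.168  0.986 -0.   ] -0.043966117194107424 0.04396780580844995 [0.562 0.291 0.14 ]
gland 367 [0.611 0.299 0.062] [0.568 0.268 0.043] [0.626 0.325 0.071]Traceback (most recent call last):
  File "<stdin>", line 17, in <module>
cv2.error: OpenCV(4.12.0) /io/opencv/modules/imgproc/src/convhull.cpp:143: error: (-215:Assertion failed) total >= 0 && (depth == CV_32F || depth == CV_32S) in function 'convexHull'
```

```bash
python3 - <<'E'
from h import *
np.set_printoptions(precision=3,suppress=True)
z=np.load("s0.npz");
for n,c,(u0,u1,v0,v1) in(("P","a",(130,225,180,245)),("Q","b",(380,475,160,217))):
    p=z[n][v0:v1,u0:u1].reshape(-1,3)
    m=(p[:,2]>.02)&(p[:,2]<.04)
    q=np.ascontiguousarray(p[m][:,:2],dtype=np.float32)
    print("tray",m.sum(),cv2.minAreaRect(q),cv2.boxPoints(cv2.minAreaRect(q)))
P=z["P"]
for v,u in((262,366),(257,405)):print(P[v,u])
# ik tests
d=np.array([-.168,.986,0]);d/=np.linalg.norm(d);x=np.array([d[1],-d[0],0])
h=np.array([.562,.291,.138])
np.savez("bin.npz",h=h,x=x,d=d)
Z=np.array([0,0,-1.])
for s in(1,-1):
  for tool_y in (x*s,d*s):
    R=np.stack([np.cross(tool_y,Z),tool_y,Z],1)
    for p in(h+[0,0,.1],h-[0,0,.01]):
        print(s,tool_y,robot.ik(p,R))
E
```

```text
tray 532 ((0.5383214354515076, -0.3834730386734009), (0.20896214246749878, 0.1435239613056183), 74.33583068847656) [[ 0.441 -0.465]
 [ 0.579 -0.503]
 [ 0.636 -0.302]
 [ 0.497 -0.263]]
tray 571 ((0.5382345914840698, -0.38486483693122864), (0.2073628455400467, 0.14519673585891724), 74.15522003173828) [[ 0.44  -0.465]
 [ 0.58  -0.504]
 [ 0.636 -0.305]
 [ 0.497 -0.265]]
[0.577 0.191 0.103]
[0.565 0.271 0.14 ]
1 [0.986 0.168 0.   ] [ 45.017  16.229  -4.011   0.    -69.76  144.653]
1 [0.986 0.168 0.   ] [ 45.017  20.996 -12.288   0.    -56.716 144.653]
1 [-0.168  0.986  0.   ] [  45.017   16.229   -4.011    0.     -69.76  -125.347]
1 [-0.168  0.986  0.   ] [  45.017   20.996  -12.288    0.     -56.716 -125.347]
-1 [-0.986 -0.168 -0.   ] [ 45.017  16.229  -4.011   0.    -69.76  -35.347]
-1 [-0.986 -0.168 -0.   ] [ 45.017  20.996 -12.288   0.    -56.716 -35.347]
-1 [ 0.168 -0.986 -0.   ] [ 45.017  16.229  -4.011   0.    -69.76   54.653]
-1 [ 0.168 -0.986 -0.   ] [ 45.017  20.996 -12.288   0.    -56.716  54.653]
```

```bash
cat >> h.py <<'E'
np.set_printoptions(precision=3,suppress=True)
_b=np.load("bin.npz");h,x,d=_b["h"],_b["x"],_b["d"]
Z=np.array([0,0,-1.]); up=-Z
def Rdown(ty): return np.stack([np.cross(ty,Z),ty,Z],1)
R=Rdown(-d)
hinge=h-.002*x; hinge[2]=.03
def bar(t): return hinge+x*(.002*np.cos(t)-.108*np.sin(t))+up*(.108*np.cos(t)+.002*np.sin(t))
E
python3 - <<'E'
from h import *
robot.goto(h+.026*x+up*.10,R); robot.move_gripper(0)
print(robot.read_t(),robot.read_position())
im,P=world("wrist");save("w1",im);np.savez("w1.npz",P=P,im=im)
m=(P[...,2]>.130)&(P[...,2]<.15)&(im.min(2)>90)
q=P[m];s=(q-h)@d;k=(abs(s)<.06)&(abs((q-h)@x)<.03);print(k.sum(),((q-h)@x)[k].min(),((q-h)@x)[k].max(),s[k].min(),s[k].max(),q[k][:,2].max())
E
```

```text
4.9167 [0.588 0.295 0.238]
1276 -0.007139614487709993 0.002090592377463793 -0.04513826784562142 0.04359365177984958 0.14590529553268966
```

View pics/w1.png

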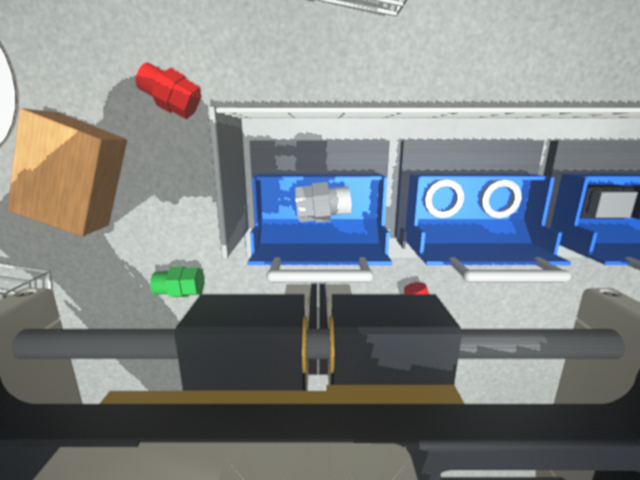

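The bin with the gland (320,202) is confirmed. The handle bar at (320,274) is about 2 mm nearer than estimated. Hooking it now.

```bash
sed -i 's/^hinge=h/h=h-.0025*x; hinge=h/' h.py
python3 - <<'E'
from h import *
robot.servo_line(h+.028*x-.010*up,speed=.12); print(robot.read_force())
off=.0155
for t in np.linspace(.0,.82,8):
    robot.servo_line(bar(t)+off*x-.010*up,speed=.08); print(t,robot.read_force())
p=robot.read_position()
robot.servo_line(p+.012*x,speed=.08)
robot.servo_line(p+.02*x+.17*up,speed=.2)
# view: back off so camera looks at the bin mouth
robot.goto(hinge+up*.22-.02*x,R); robot.move_gripper(1)
print(robot.read_t())
im,P=world("wrist");save("w2",im);np.savez("w2.npz",P=P,im=im)
E
```

```text
[ 0.415 -0.42   0.655]
0.0 [ 1.144 -0.446 -0.215]
0.11714285714285713 [1.301 0.615 0.643]
0.23428571428571426 [ 1.261  1.353 -0.256]
0.3514285714285714 [0.453 0.432 0.525]
0.4685714285714285 [-0.263 -0.125  0.163]
0.5857142857142856 [-0.277 -0.085  0.427]
0.7028571428571428 [0.525 0.927 0.057]
0.82 [ 1.814  2.205 -1.111]
11.4917
```

View pics/w2.png

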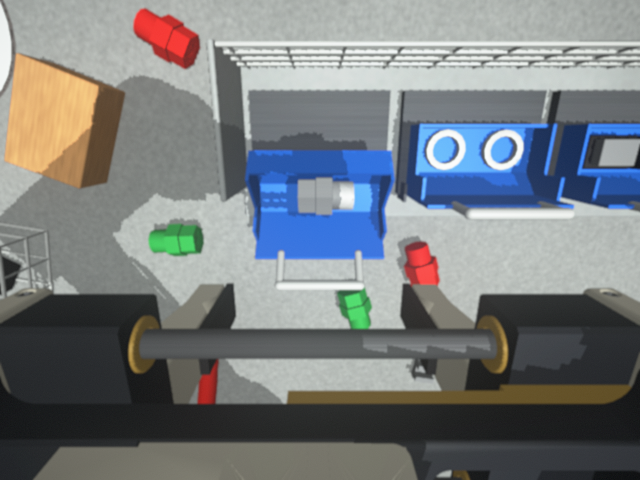

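The bin is tipped, and the gland lies level in the front corner at (326,196). Next I measure the gland and the tilt.

```bash
python3 - <<'E'
from h import *
z=np.load("w2.npz");P=z["P"];im=z["im"].astype(int)
B=lambda q:np.stack([(q-hinge)@x,(q-hinge)@d,q[...,2]],-1)
sub=slice(172,222),slice(285,362)
q=P[sub].reshape(-1,3);c=im[sub].reshape(-1,3)
m=(c.max(1)-c.min(1)<40)&(c.min(1)>60);b=B(q[m])
print(m.sum(),b.min(0),b.max(0),np.nanmean(b,0)); print(np.nanpercentile(b,[2,98],axis=0))
for v,u in((284,290),(284,320),(284,350),(240,280),(240,370),(160,255),(160,320),(160,385),(190,275),(205,275),(190,370),(212,320),(180,252),(180,390)):print(u,v,B(P[v,u]))
for u in(302,315,328,338,350):print(u,B(P[184:210:3,u])[:,[0,2]].T,B(P[195,u])[1])
E
```

```text
1756 [nan nan nan] [nan nan nan] [ 0.007 -0.006  0.085]
[[-0.01  -0.033  0.074]
 [ 0.022  0.019  0.092]]
290 284 [-0.077  0.028  0.11 ]
320 284 [-0.077 -0.002  0.11 ]
350 284 [-0.077 -0.032  0.109]
280 240 [-0.043  0.04   0.073]
370 240 [-0.043 -0.055  0.074]
255 160 [0.041 0.058 0.094]
320 160 [ 0.041 -0.002  0.095]
385 160 [ 0.041 -0.062  0.094]
275 190 [0.006 0.047 0.05 ]
275 205 [-0.01   0.047  0.05 ]
370 190 [ 0.007 -0.056  0.053]
320 212 [-0.01  -0.002  0.084]
252 180 [0.022 0.063 0.089]
390 180 [ 0.024 -0.065  0.105]
302 [[ 0.017  0.015  0.012  0.009  0.007  0.004  0.    -0.003 -0.006]
 [ 0.082  0.084  0.088  0.089  0.09   0.089  0.087  0.086  0.086]] 0.015604988089730472
315 [[ 0.015  0.012  0.01   0.007  0.004  0.001 -0.002 -0.005 -0.008]
 [ 0.067  0.069  0.07   0.071  0.073  0.072  0.073  0.074  0.075]] 0.0032064183055528035
328 [[ 0.018  0.015  0.012  0.01   0.007  0.004  0.001 -0.002 -0.006]
 [ 0.085  0.087  0.089  0.09   0.091  0.09   0.09   0.088  0.087]] -0.009475938686143116
338 [[ 0.017  0.014  0.012  0.009  0.006  0.003  0.    -0.004 -0.007]
 [ 0.078  0.082  0.084  0.086  0.087  0.087  0.086  0.082  0.08 ]] -0.019321809505179952
350 [[ 0.017  0.014  0.012  0.009  0.006  0.003 -0.    -0.003 -0.007]
 [ 0.08   0.082  0.085  0.085  0.087  0.087  0.084  0.083  0.079]] -0.031120247709887125
```

```bash
python3 - <<'E'
from h import *
g=hinge+.005*x-.0065*d
at=lambda z:np.array([g[0],g[1],z])
robot.move_gripper(.77)
robot.goto(at(.20),R)
robot.servo_line(at(.11),speed=.15);print(robot.read_force())
robot.servo_line(at(.07),speed=.06);print(robot.read_force())
robot.servo_line(at(.058),speed=.05);print(robot.read_force(),robot.read_position(),robot.read_grip_width())
robot.move_gripper(0);print(robot.read_grip_width()*88,robot.read_finger_force(),robot.read_force())
robot.servo_line(at(.09),speed=.06)
print(robot.read_grip_width()*88,robot.read_finger_force(),robot.read_t())
im,P=world("scene");save("s3",im[180:420,300:560].repeat(2,0).repeat(2,1))
E
```

```text
[0.146 0.885 0.301]
[0.076 0.468 0.434]
[-0.058 -0.036  0.809] [0.563 0.284 0.058] 0.7744529106115401
55.245945786571276 29.92431789636612 [-0.382 -0.318 -0.299]
55.097356890732705 29.927036091685295 15.5
```

View pics/s3.png

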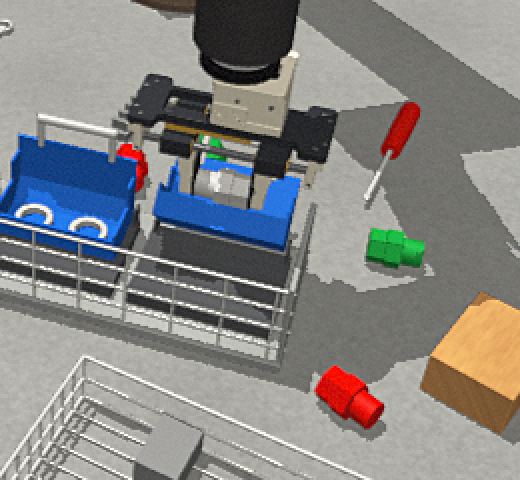

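The gland is held, with its full 55 mm length between the pads and clear of the bin. I'll carry it to the tray.

```bash
python3 - <<'E'
from h import *
p=robot.read_position();p[2]=.25
robot.servo_line(p,speed=.12)
t=np.array([.272,.962,0]);t/=np.linalg.norm(t);Rt=Rdown(-t)
c=np.array([.538,-.384,0])
robot.goto(c+up*.20,Rt);print(robot.read_t(),robot.read_grip_width()*88,robot.read_finger_force())
robot.servo_line(c+up*.06,speed=.15)
f0=robot.read_force()
robot.servo_line(c+up*.016,speed=.06)
for z in np.arange(.0145,.007,-.0015):
    robot.servo_line(c+up*z,speed=.03)
    f=robot.read_force()-f0;print(z,f,robot.read_grip_width()*88)
    if f[2]>2.5: break
robot.move_gripper(.8); print(robot.read_t())
robot.servo_line(c+up*.2,speed=.15)
im,P=world("wrist");save("w4",im)
s,_=world("scene");save("s4",s);print(robot.read_t())
E
```

```text
19.4167 55.15623334531346 29.926966577768326
0.0145 [ 0.19   0.634 -0.817] 54.959240514901666
0.013000000000000001 [-0.122  0.608 -0.016] 55.20418045711
0.011500000000000002 [ 0.733  1.43  -0.211] 55.23954062123961
0.010000000000000002 [-1.216  0.535  4.961] 55.00391578062437
22.9167
24.4333
```

View pics/s4.png

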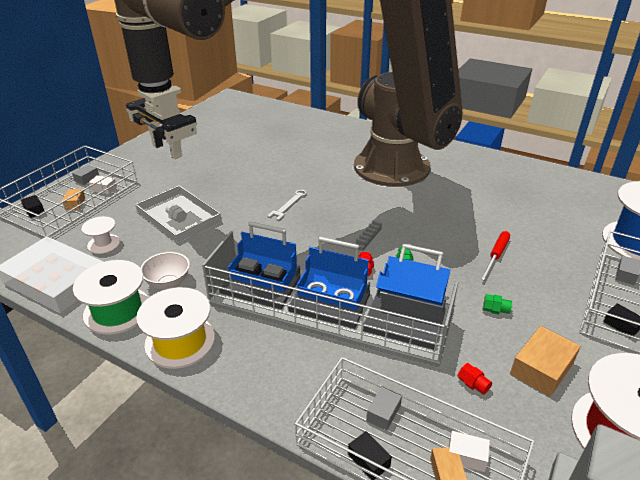

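View pics/w4.png

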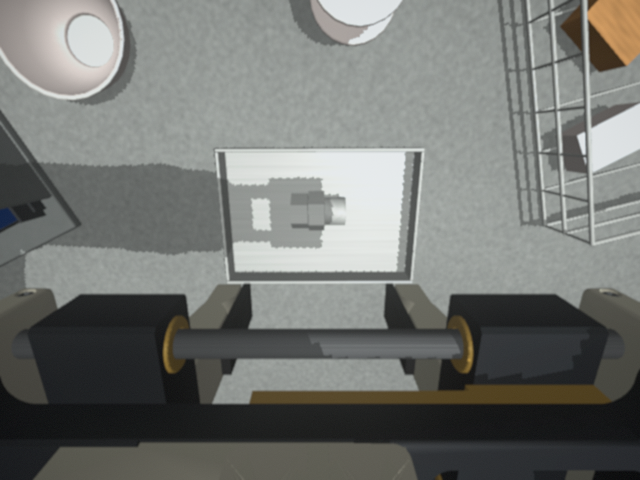

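The gland lies in the tray (wrist picture (320,210), scene picture (177,214)). The bin is still tipped, its handle at (422,250), and the arm is clear.

```bash
python3 -c "
from rig import robot
print(robot.job_done())"
```

```text
the job is handed in; nothing more can be done
None
```

The gland is lying in the steel kit tray, set down without a drop. Its bin is still tipped forward at about 0.8 rad, and the job was handed in at about 24 s on the robot clock, against the 53 s limit.

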